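# Level the coffee grinder with a pry bar and a packing plate

### The job

The heavy coffee grinder leans forward because its front foot has lost its pad. Set the pry bar's heel against the stop of the fulcrum block with its toe under the grinder's base plate, swing the handle right down so that the bar holds the front up, and push the black packing plate under the raised foot until its ridge just meets the foot. Then raise the handle to let the grinder down gently onto the plate, take the bar out and lay it on the worktop; don't lift or shove the grinder with the hand, don't force anything, and leave the block and the other things where they stand.

Things in the scene. Friction and masses are not known exactly. Their poses are not given: they have to be found in the camera images.
- grinder: Coffee grinder, 10 kg (+-15 %), grey body with bean hopper, 0.34 m tall, base plate 200 mm wide on three feet. The single front foot lacks its 5 mm pad: it leans forward 0.026 rad. Origin: bottom centre of the front foot. x runs level from front to back, z up as it leans at the start. Rear feet at x = 0.19, y = +-0.078. Above the plate nothing stands forward of x = 0.04 but a flat tray.
- front_foot (a point): Bottom centre of the grinder's front foot, a 30 mm rubber disc 10 mm high on a thin stem; on the worktop at the start, where it bears about 25 N.
- front_edge (a point): Middle of the lower front edge of the grinder's base plate (14 mm thick): 22 mm in front of the foot's centre, 62 mm above the worktop at the start.
- grinder_level (a point): A point in the middle under the grinder's base plate. Its z axis is square to the plate: vertical when the grinder is level.
- fulcrum_block: Pale hardwood block on a rubber sole, 125 x 46 mm, 16 mm high, with a stop strip 12 mm wide and 6 mm high across the top of the end under the grinder. It stands ready, loose, about 68 mm to the grinder's +y side of the front foot, pointing in under the base plate's edge. Origin: under its centre; x points to its stop end, z up.
- block_stop (a point): Foot of the stop strip on the fulcrum block, mid width, where its face meets the flat top (50.5 mm from the block's centre, 16 mm above the worktop). The bar's heel butts here: heel centre 6 mm before it and 6 mm above it.
- pry_bar: Steel pry bar, 0.47 kg, L-shaped. Origin: centre of the rounded heel (radius 6 mm) where handle and toe meet. Flat handle 20 mm wide, 12 mm thick, with a black grip (24 mm wide, z = -0.006 to 0.016) from x = -0.122 to the end at -0.237; forked toe 32 mm wide stands up to z = 0.050; y is across. It starts lying on the worktop, toe up. Centre of mass 106 mm behind the heel.
- bar_grip (a point): Point in the bar's black grip, 180 mm behind the heel and level with its centre. With the heel on the block against the stop and the handle raised 0.7 to 0.85 rad, the toe passes under the plate. Swinging the handle down takes 4 to 12 N here. Lying flat on the block, the toe upright over the heel, it lifts the front about 9 mm and stays by itself; let go half way, it may swing up again.
- bar_tip (a point): Rounded end (radius 4 mm) of the bar's toe, 50 mm above the heel centre.
- packing_plate: Black hard-plastic packing plate, 60 g: a pad 38 mm wide, 5 mm thick, a raised ridge (12 mm high) across its back, behind it a grip tail 22 mm wide, 12 mm high, to x = -0.084. Origin: on its underside where the foot's centre belongs; x points from tail to the pad's free front edge (x = 0.018), z up. Ridge face at x = -0.016: it meets the foot's rim (radius 15 mm) when home.
- plate_grip (a point): Middle of the packing plate's grip tail, 62 mm behind its origin, 8 mm above its underside.
- tamper: Bystander: steel tamper with wooden grip. Leave it where it is. Origin: under its centre.
- tasting_cup: Bystander: pale stoneware cup. Leave it where it is. Origin: under its centre.
- milk_jug: Bystander: blue milk jug. Leave it where it is. Origin: under its centre.
- timer: Bystander: round kitchen timer, 58 mm. Leave it where it is. Origin: under its centre.
- order_pad: Bystander: white order pad, 110 x 75 x 12 mm. Leave it where it is. Origin: under its centre.
- grounds_brush: Bystander: small counter brush with wooden handle, 176 mm, 14 mm high. Leave it where it is. Origin: under its centre.

How it is judged:
By the outcome, as a careful person would: the job done as asked, in the order asked, and still so for the second after the job is handed in, with the robot touching nothing.
It also fails if it takes over 72 s, if anything falls off the work surface, if the arm or the gripper's body presses on something with over 40 N, if the wrist force passes 120 N, or if a joint passes its speed limit or range.

### The arm

A 6-joint arm with a two-finger parallel gripper is mounted at the origin on a cart in front of the work surface, level with it; the furniture and walls round the work are solid. World frame = base frame: x ahead of the robot, y to its left, z up, the work surface at z = 0. Lengths are in m, angles in rad, forces in N, time in s.
With the tool pointing down it reaches from about 0.425 to 0.95 m from the base axis. Payload 3.5 kg.
Tool frame: the origin (TCP) lies between the finger pads; the fingertips stand 22 mm ahead of it and the grasp point (between the pads) lies 3 mm ahead of it (ctrl.nose_length is the z of the fingertips in the tool frame, in m); z points along the fingers, y is the line along which they close (so a half turn about z gives the same grasp; the last joint's range is limited). The gripper opens to 85 mm and grips with 20 to 120 N. Pads are 22 mm wide; open, the fingers measure 114 mm over their backs; the gripper's body (76 mm by 85 mm) begins 54 mm behind the grasp point. The pads swing forward as they close: fully open they stand 13 mm farther back than shut.
Start: joints at [-1.32, 0.286, 1.577, -0, 1.279, -0.15], TCP at [0.263, -0.621, 0.253] pointing down, gripper open.
Joint ranges: [-2.77, 2.77], [-0.9, 2.22], [0.21, 2.48], [-1.53, 4.67], [0.24, 2.81], [-2.84, 2.84]. Speed limits (rad/s): [2.79, 2.79, 3.14, 3.14, 3.14, 3.14].

### API

Orientations are given as a unit quaternion [x, y, z, w].
In Python, from plant import ctrl gives the robot as it stands. The module is installed in compiled form; this text tells all that it offers.
- The arm moves only by the tool send_rows, never from a script. Its argument "rows" is text: rows parted by semicolons, each of 7 numbers parted by spaces: the turn, a rotation vector about the tool's x, y, z in degrees, then the shift along the tool's x, y, z in mm, then the opening, from -1 (shut) to 1 (fully open). A call has 1 to 8 rows; each row is the pose to reach, as a shift and turn from the pose commanded when the call began, along the tool's axes at that moment; what a row does not reach only later rows make up. A row lasts 1/8 s, in which the tool goes at most 62.5 mm and 10.7 degrees, less where a joint would pass 70% of its speed; a pose out of reach is approached as far as the arm can. A call with a gripper value outside its range is refused whole. The fingers move at their own pace and stop on an object; "grip_force" is the grip in N (left out, the last holds). Time passes only in rows, so rows that repeat a pose let the fingers close. It gives the time, the measured TCP pose, the force, the opening and the grip force at its end, in the units of the state.
- ctrl.get_state(): the state, without advancing time (a new reading comes with each control period).
- ctrl.read_camera(name): name is "scene" or "top"; returns a dict with "color" (480x640x3 uint8, red, green, blue), "fx", "fy", "cx", "cy" (pixels), "extrinsics" (4x4, takes a point from world to camera coordinates). Camera axes: x right, y down, z forward; pixel columns grow to the right and rows downward; lengths in m; the calibration is good to about 2 mm. A picture is of the moment at which its call begins. There is no depth.
- ctrl.sign_off(): hands the job in; it is judged then, once.
Trained networks look in a picture, given as the dict that the camera call returned (one of the last four; its "shot" number tells which), for a name from the list of things; names that differ only in an ending like _2 or _b are one class to them, and where a whole thing is asked for, a point or a joint stands for the part that bears it (a point fixed in the world has none). Each returns a list of dicts, best first, with "p" (0 to 1); they miss things now and then, are a little off and sometimes report something else, mostly with a low value. They report only what shows in the picture. A call takes as long as a camera call.
- ctrl.look_for(picture, target): "position" ([x, y, z] in m, in the coordinates of the camera as it stood for that picture, good to about 4 mm: the middle of the surface that is visible of it).
The state is a dict: "time": time; "qpos": joint angles; "dq": joint speeds; "joint_efforts": joint torques, N m; "eef_pos": TCP position; "tcp_rot": TCP orientation; "contact_force": force on the tool from outside, world axes, zero at the start; "wrist_torque": the same for the moment, N m; "opening": opening from 0.0 (shut) to 1.0 (fully open); "finger_force": force on a finger pad.
Only numpy, scipy, OpenCV 4.12 (cv2) and the standard library are available. Lean on these libraries where they do the work, as an engineer would, in place of code of your own. Each camera call takes 0.05 s, during which the arm holds its last target. There are 200 camera calls.

## Working session

There is one attempt and no reset: what is moved stays moved. The work goes in short steps, Python scripts to look and compute and a tool call to move; the robot and the scene stay as the last step left them, time stands still between calls to the robot, and variables do not carry over. Pictures are saved under pics/ and viewed, at most 10 in all, crops included, and the job is handed in when it is done.

Besides the shell and the picture viewer there is one more tool, called after "Emit:" as name(argument=value, ...) on one line, values as JSON. send_rows: Moves the arm, as the interface text tells. Its arguments: {"type":"object","properties":{"rows":{"type":"string"},"grip_force":{"type":"number"}},"required":["rows"]}

```bash
mkdir -p pics
cat > h.py <<'E'
import numpy as np, cv2
from scipy.spatial.transform import Rotation as R
from plant import ctrl
def look(p,names):
    E=np.array(p["extrinsics"]);Ei=np.linalg.inv(E)
    for n in names:
        for d in ctrl.look_for(p,n)[:2]:
            c=np.array(d["position"]);w=(Ei@np.r_[c,1])[:3]
            print(n,round(d["p"],2),w.round(4),"px",round(p["fx"]*c[0]/c[2]+p["cx"]),round(p["fy"]*c[1]/c[2]+p["cy"]))
def pix2w(p,u,v,z):
    E=np.array(p["extrinsics"]);Ei=np.linalg.inv(E)
    d=Ei[:3,:3]@np.array([(u-p["cx"])/p["fx"],(v-p["cy"])/p["fy"],1]);o=Ei[:3,3]
    return o+d*(z-o[2])/d[2]
def w2pix(p,X):
    E=np.array(p["extrinsics"]);c=E[:3,:3]@np.array(X)+E[:3,3]
    return np.array([p["fx"]*c[0]/c[2]+p["cx"],p["fy"]*c[1]/c[2]+p["cy"]])
def save(p,n,crop=None,s=1):
    im=cv2.cvtColor(p["color"],cv2.COLOR_RGB2BGR)
    if crop: a,b,c,d=crop; im=im[b:d,a:c]
    cv2.imwrite("pics/"+n,cv2.resize(im,None,fx=s,fy=s,interpolation=cv2.INTER_CUBIC))
E
python3 - <<'E'
from h import *
N="grinder front_foot front_edge grinder_level fulcrum_block block_stop pry_bar bar_grip bar_tip packing_plate plate_grip tamper tasting_cup milk_jug timer order_pad grounds_brush".split()
for c in("scene","top"):
    p=ctrl.read_camera(c);print(c,p["fx"],p["cx"],p["cy"],np.linalg.inv(np.array(p["extrinsics"])).round(3).tolist());look(p,N);save(p,c+"0.png")
s=ctrl.get_state();print(s["tcp_rot"],s["eef_pos"],s["contact_force"])
E
```

```text
scene 510.4366230757041 311.98277375841263 247.8210842899569 [[-0.478, -0.579, 0.66, -0.29], [-0.878, 0.318, -0.357, 0.724], [-0.004, -0.751, -0.66, 0.944], [0.0, 0.0, 0.0, 1.0]]
grinder 0.62 [0.5159 0.4778 0.1742] px 237 263
front_foot 0.86 [0.52   0.4766 0.1738] px 236 262
front_edge 0.82 [0.5213 0.4759 0.1722] px 237 262
grinder_level 0.73 [0.5177 0.4794 0.1708] px 236 264
grinder_level 0.34 [0.5582 0.0471 0.0119] px 381 245
fulcrum_block 0.82 [0.509  0.279  0.0152] px 317 284
block_stop 0.64 [0.5058 0.2767 0.0182] px 318 284
block_stop 0.49 [0.4117 0.5687 0.0225] px 223 355
pry_bar 0.6 [0.5552 0.0415 0.0144] px 383 245
bar_grip 0.9 [0.5556 0.0439 0.0139] px 383 245
bar_tip 0.87 [0.5571 0.0496 0.012 ] px 381 246
bar_tip 0.41 [ 0.4271 -0.0101  0.0062] px 427 269
packing_plate 0.84 [ 0.4274 -0.0111  0.0039] px 427 269
plate_grip 0.91 [ 0.4281 -0.0082  0.009 ] px 426 268
plate_grip 0.15 [0.3934 0.2932 0.0116] px 335 318
tamper 0.63 [0.4098 0.5718 0.0202] px 222 357
tasting_cup 0.66 [ 0.6974 -0.0615  0.0426] px 386 199
milk_jug 0.76 [0.4898 0.5991 0.0564] px 196 326
milk_jug 0.38 [0.3
[... 1034 characters left out ...]
46] px 424 292
packing_plate 0.51 [0.4044 0.2969 0.0124] px 299 302
plate_grip 0.94 [ 0.4285 -0.0079  0.0107] px 424 292
tamper 0.71 [0.428  0.5609 0.0252] px 189 293
tasting_cup 0.69 [ 0.7042 -0.062   0.0263] px 447 178
tasting_cup 0.21 [0.5191 0.2638 0.019 ] px 313 255
milk_jug 0.89 [0.5012 0.6158 0.0414] px 164 262
milk_jug 0.53 [0.5179 0.2681 0.0204] px 311 255
timer 0.62 [0.6972 0.2231 0.0239] px 329 181
order_pad 0.55 [0.6868 0.0934 0.0134] px 382 186
order_pad 0.54 [0.5627 0.0288 0.0179] px 409 237
grounds_brush 0.6 [0.4051 0.2945 0.0107] px 300 302
[9.79988736e-01 1.99052949e-01 1.85151695e-07 1.24848484e-05] [ 0.26337919 -0.621506    0.25332674] [-0.25242735  0.35687467  0.82076528]
```

View pics/scene0.png

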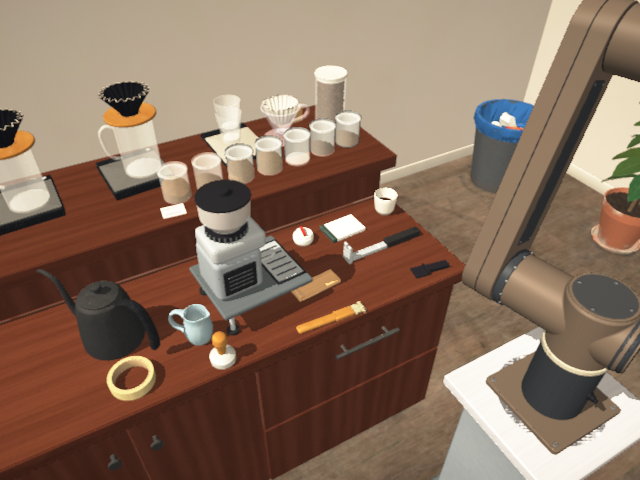

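View pics/top0.png

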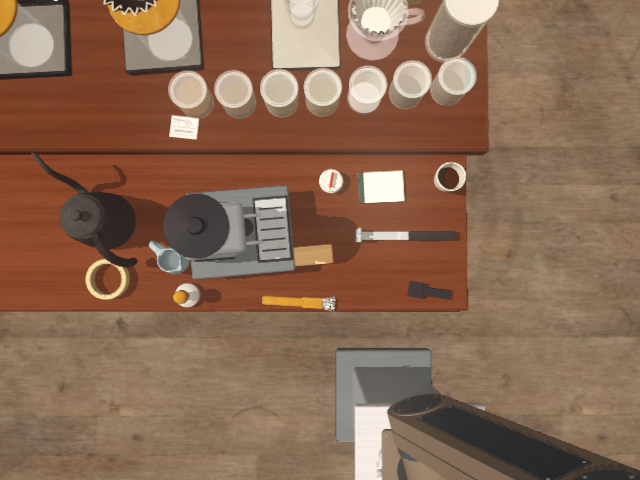

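The scene picture shows the grinder with its front facing world −y (plate corners about (310,275) and (233,310)). The block is at (317,284), the bar at (383,245) toe left, and the plate at (428,269). The top picture shows the front plate edge running (286,187)–(294,271), the block (294–333,256), the bar heel (358,236) to its end (458,236), and the packing plate (410–452,291) with its pad to the left. Next I zoom in for precision.

Run:
```python
from h import *
import pickle
t=ctrl.read_camera("top");save(t,"t1.png",(270,170,470,310),4)
s=ctrl.read_camera("scene");save(s,"s1.png",(290,205,490,340),4)
for n,p in(("t",t),("s",s)): pickle.dump({k:p[k] for k in("color","fx","fy","cx","cy","extrinsics")},open(n+".pkl","wb"))
```

```text
(no output)
```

View pics/t1.png

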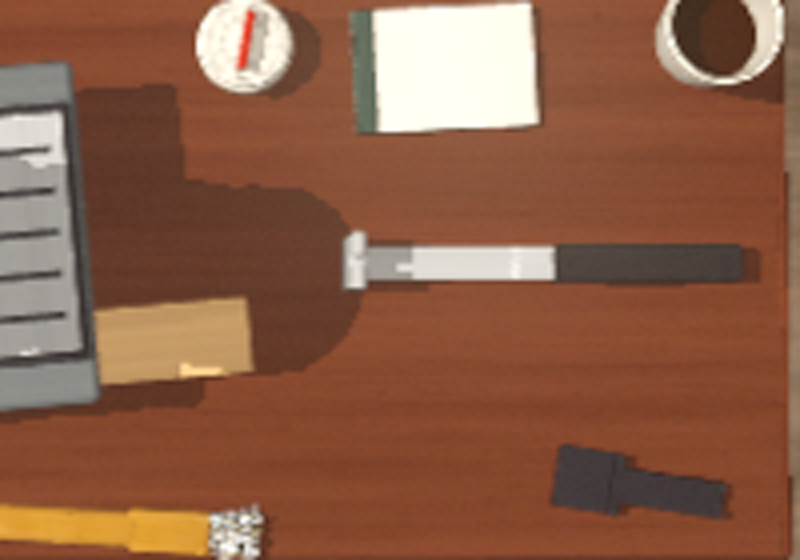

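View pics/s1.png

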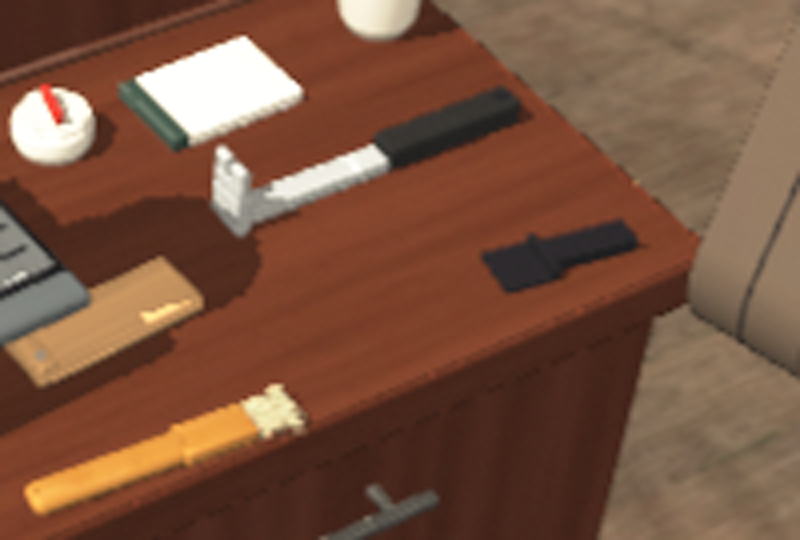

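```bash
cat > m.py <<'E'
from h import *
import pickle
t=pickle.load(open("t.pkl","rb"));s=pickle.load(open("s.pkl","rb"))
def T(x,y,z): return pix2w(t,(x+.5)/4-.5+270,(y+.5)/4-.5+170,z)
def S(x,y,z): return pix2w(s,(x+.5)/4-.5+290,(y+.5)/4-.5+205,z)
E
python3 - <<'E'
from m import *
def pr(n,*P):
    print(n,*[np.round(p[:2]*1000,1) for p in P])
pr("block near T",T(247,297,.016),T(254,373,.016)); pr("block left T",T(97,311,.016),T(103,385,.016))
pr("block near S",S(163,257,.016),S(203,298,.016)); pr("far corner S z16,z22",S(42,385,0),S(40,372,.022))
pr("plate edge T",T(72,62,.077),T(100,402,.077))
pr("plate corner S",S(90,296,.077),S(90,296,.062))
pr("bar grip start",T(555,246,.012),T(555,282,.012)); pr("grip end z22",T(742,245,.022),T(742,282,.022)); pr("toe top",T(345,232,.058),T(345,289,.058)); pr("handle l",T(412,246,.012),T(412,282,.012))
pr("S grip start/end",S(378,146,.012),S(390,165,.012),S(518,95,.022))
pr("S toe tips",S(219,149,.058),S(243,160,.058))
pr("pp pad",T(566,444,.005),T(552,504,.005),T(627,456,.012),T(615,513,.012)); pr("tail",T(730,482,.012),T(724,518,.012))
pr("S pad",S(484,259,.005),S(508,291,.005));pr("S tail",S(624,221,.012),S(637,243,.012))
E
```

```text
block near T [545.5 218.4] [499.3 214.3]
block left T [537.1 309.6] [492.2 306. ]
block near S [540.7 220.2] [495.3 216.8]
far corner S z16,z22 [491.3 336.1] [483.2 341.2]
plate edge T [679.8 321.4] [483.  305.1]
plate corner S [477.8 308.8] [491.1 301.7]
bar grip start [576.5  29.9] [554.5  30.1]
grip end z22 [576.4 -81.7] [553.9 -81.4]
toe top [582.1 162. ] [548.6 162.2]
handle l [576.7 117.4] [554.6 117.5]
S grip start/end [569.   29.5] [548.3  33.8] [557.9 -82.4]
S toe tips [575.  158.2] [557.8 150.1]
pp pad [455.5  23. ] [418.9  31.9] [448.4 -12.8] [413.9  -5.1]
tail [432.6 -75.3] [410.7 -71.4]
S pad [446.3  28.6] [414.4  33.1]
S tail [425.3 -70.9] [404.3 -64.5]
```

```bash
cat >> h.py <<'E'
def pose(x,y,z,psi,tau):
    c,s=np.cos(np.radians(psi)),np.sin(np.radians(psi))
    return np.array([x,y,z]),np.array([[c,s,0],[s,-c,0],[0,0,-1.]]).T@R.from_rotvec([0,tau,0]).as_matrix()
def row(tgt,ref=None):
    s=ctrl.get_state(); p,q=ref if ref else (np.array(s["eef_pos"]),R.from_quat(s["tcp_rot"]).as_matrix())
    print("row",R.from_matrix(q.T@tgt[1]).as_rotvec(True).round(2),(q.T@(tgt[0]-p)*1000).round(1))
def st():
    s=ctrl.get_state();q=R.from_quat(s["tcp_rot"]).as_matrix()
    print("t",round(s["time"],2),"p",np.round(s["eef_pos"],4),"psi",np.degrees(np.arctan2(-q[0,1]*-1 if 0 else q[0,1]*-0+q[1,0],q[0,0])).round(2) if 0 else np.degrees(np.arctan2(-(-q[0,1]),0)) if 0 else "","ydir",q[:,1].round(4),"zdir",q[:,2].round(4),"F",np.round(s["contact_force"],1),"M",np.round(s["wrist_torque"],2),"op",round(s["opening"],3),"ff",s["finger_force"],"q",np.round(s["qpos"],2))
E
sed -i 's/"psi",.*"","ydir"/"ydir"/' h.py
python3 - <<'E'
from h import *
st();row(pose(.563,-.030,.12,90,.45)); print(ctrl.nose_length)
a=pose(.563,-.030,.12,90,.45); print(a[1].round(2))
E
```

```text
t 1.9 p [ 0.2634 -0.6215  0.2533] ydir [ 0.3902 -0.9207  0.    ] zdir [-0. -0. -1.] F [-0.2  0.7  0. ] M [-0.04 -0.03  0.01] op 1.001 ff 0.0 q [-1.32  0.29  1.58 -0.    1.28 -0.15]
row [ 15.07  22.76 -65.84] [ 506.6 -427.7  133.3]
0.022
[[ 0.    1.    0.  ]
 [ 0.9  -0.    0.43]
 [ 0.43  0.   -0.9 ]]
```

Emit:
send_rows(rows="15 23 -66 507 -428 133 0.2;15 23 -66 507 -428 133 0.2;15 23 -66 507 -428 133 0.2;15 23 -66 507 -428 133 0.2;15 23 -66 507 -428 133 0.2;15 23 -66 507 -428 133 0.2;15 23 -66 507 -428 133 0.2;15 23 -66 507 -428 133 0.2", grip_force=90)

```text
time: 2.9
eef_pos: [0.4859, -0.1828, 0.1547]
tcp_rot: [0.688, 0.69, 0.16, -0.157]
contact_force: [1.1, -0.3, -0.0]
opening: 0.601
finger_force: 0.0
```

Run:
```python
from h import *
st();row(pose(.563,-.030,.09,90,.45))
```

```text
t 2.9 p [ 0.4859 -0.1828  0.1547] ydir [1.     0.002  0.0043] zdir [ 0.003   0.4371 -0.8994] F [ 1.1 -0.3 -0. ] M [-0.18  0.   -0.04] op 0.601 ff 0.0 q [-0.71  0.17  1.95  0.35  1.34 -0.85]
row [ 0.17 -0.14  0.21] [108.9  77.1 125.2]
```

Emit:
send_rows(rows="0 0 0 109 77 125 0.2;0 0 0 109 77 125 0.2;0 0 0 109 77 125 0.2;0 0 0 109 77 125 0.2;0 0 0 109 77 125 0.2")

```text
time: 3.52
eef_pos: [0.562, -0.0315, 0.0908]
tcp_rot: [0.688, 0.69, 0.16, -0.157]
contact_force: [-0.1, -1.3, -0.0]
opening: 0.602
finger_force: 0.0
```

Run:
```python
from h import *
st();row(pose(.563,-.030,.027,90,.45))
```

```text
t 3.52 p [ 0.562  -0.0315  0.0908] ydir [1.     0.0027 0.0042] zdir [ 0.0026  0.4368 -0.8996] F [-0.1 -1.3 -0. ] M [-0.18 -0.04  0.02] op 0.602 ff 0.0 q [-0.4   0.3   1.94  0.46  1.14 -0.65]
row [ 0.15 -0.11  0.25] [-26.5   0.7  58.1]
```

Emit:
send_rows(rows="0 0 0 -13 0.5 29 0.2;0 0 0 -22 0.5 48 0.2;0.1 0 0.2 -26.5 0.5 58 0.2;0.1 0 0.2 -26.5 0.5 58 0.2;0.1 0 0.2 -26.5 0.5 58 0.2;0.1 0 0.2 -26.5 0.5 58 0.2")

```text
time: 4.28
eef_pos: [0.5632, -0.03, 0.0278]
tcp_rot: [0.689, 0.689, 0.159, -0.158]
contact_force: [-0.7, -0.0, 1.0]
opening: 0.597
finger_force: 0.0
```

Run:
```python
from h import *
st();p=ctrl.read_camera("scene");save(p,"s2.png",(300,170,500,320),4)
```

```text
t 4.28 p [ 0.5632 -0.03    0.0278] ydir [ 1.0e+00 -2.0e-04  2.3e-03] zdir [ 0.0022  0.4368 -0.8996] F [-0.7 -0.   1. ] M [-0.18 -0.01  0.05] op 0.597 ff 0.0 q [-0.4   0.4   1.94  0.49  1.04 -0.7 ]
```

View pics/s2.png

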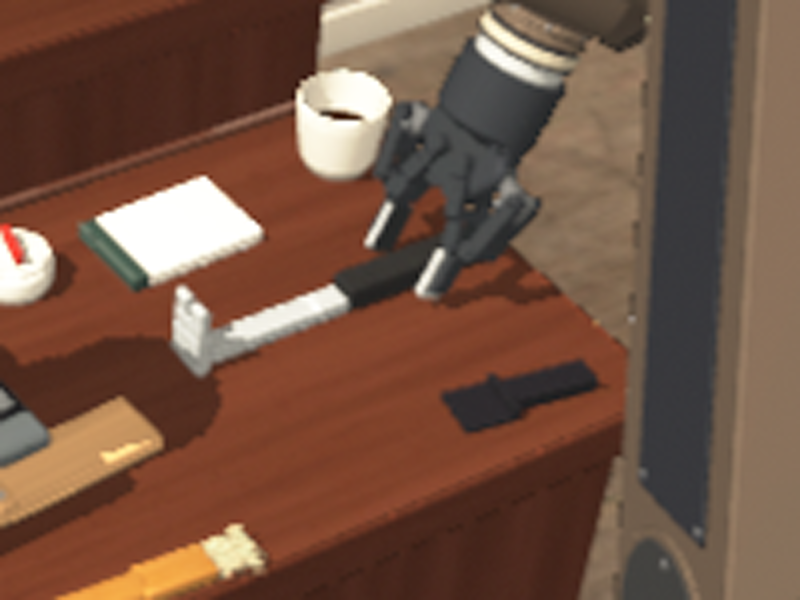

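The fingers straddle the black grip at about (380,235) and (435,275), so I close.

Emit:
send_rows(rows="0 0 0 0 0 0 -1;0 0 0 0 0 0 -1;0 0 0 0 0 0 -1;0 0 0 0 0 0 -1;0 0 0 0 0 0 -1;0 0 0 0 0 0 -1", grip_force=90)

```text
time: 5.08
eef_pos: [0.5635, -0.0301, 0.0278]
tcp_rot: [0.689, 0.689, 0.16, -0.158]
contact_force: [0.5, -1.3, 5.5]
opening: 0.254
finger_force: 89.8
```

Run:
```python
from h import *
st()
# fine re-measure of the grasped bar vs first pictures
a=ctrl.read_camera("top");import pickle
t=pickle.load(open("t.pkl","rb"))
def cols(im,lo,hi):  # handle white section centre row and extents
    g=im[225:248,lo:hi].astype(float).min(2);
    w=np.clip(g-80,0,None);w[g<110]=0
    r=np.arange(225,248)[:,None]; return (w*r).sum()/w.sum()
print(cols(t["color"],376,406),cols(a["color"],376,406))
```

```text
t 5.08 p [ 0.5635 -0.0301  0.0278] ydir [ 1.     -0.0011  0.0025] zdir [ 0.0028  0.4371 -0.8994] F [ 0.5 -1.3  5.5] M [ 0.02 -0.09 -0.21] op 0.254 ff 89.8072099685669 q [-0.4   0.4   1.94  0.49  1.04 -0.7 ]
235.2953928712992 235.77654079373735
```

```bash
cat >> h.py <<'E'
L,H,T0=.1836,.0218,.4523
U=np.array([-.0854,.9963]);N0=np.array([.5216,.2164])
def bar(hx,hy,hz,psi,th):
    c,s=np.cos(np.radians(psi)),np.sin(np.radians(psi));ct,s2=np.cos(th),np.sin(th)
    p=np.array([hx,hy,hz])-L*np.array([c*ct,s*ct,-s2])+H*np.array([c*s2,s*s2,ct])
    return p,pose(0,0,0,psi,T0-th)[1]
def blk(a,z,th,psi=94.9,lat=0):
    x,y=N0+U*a; return bar(x+lat,y,z,psi,th)
def heel(th=None):
    s=ctrl.get_state();q=R.from_quat(s["tcp_rot"]).as_matrix()@R.from_rotvec([0,-T0,0]).as_matrix()
    h=np.array(s["eef_pos"])+q[:,0]*L+q[:,2]*H
    th=-np.arcsin(q[2,0]);yaw=np.degrees(np.arctan2(q[1,0],q[0,0]))
    print("heel",h.round(4),"along",((h[:2]-N0)@U*1000).round(1),"lat",((h[:2]-N0)@[U[1],-U[0]]*1000).round(1),"th",th.round(3),"yaw",yaw.round(2))
E
python3 - <<'E'
from h import *
heel();
E
```

```text
heel [0.5637 0.1535 0.006 ] along -66.3 lat 36.6 th -0.0 yaw 89.94
```

Run:
```python
from h import *
row(bar(.5637,.1535,.07,89.94,0));row(bar(.545,.19,.07,92,.4)); row(blk(25,.06,.8))
```

```text
row [ 0.13 -0.01  0.06] [ 28.    0.2 -57.6]
row [  0.66 -22.92  -1.97] [112.1 -12.6 -94.3]
row [  0.41 -45.81  -5.08] [22601.5 -2193.7 10779.4]
```

```bash
sed -i 's/N0+U\*a;/N0+U*a\/1000;/' h.py
python3 - <<'E'
from h import *
row(blk(25,.06,.8))
E
```

```text
row [  0.41 -45.81  -5.08] [221.8 -34.2 -91.5]
```

Emit:
send_rows(rows="0 0 0 14 0 -29 -1;0 0 0 28 0 -58 -1;0.3 -11 -1 65 -6 -82 -1;0.7 -20 -2 105 -12 -93 -1;0.6 -28 -3 145 -20 -96 -1;0.5 -37 -4 185 -27 -95 -1;0.4 -46 -5 222 -34 -91.5 -1;0.4 -46 -5 222 -34 -91.5 -1")

```text
time: 6.12
eef_pos: [0.5262, 0.1341, 0.2041]
tcp_rot: [0.663, 0.728, -0.12, 0.127]
contact_force: [0.3, 0.6, -5.0]
opening: 0.257
finger_force: 88.9
```

Run:
```python
from h import *
st();heel();t=ctrl.read_camera("top");s=ctrl.read_camera("scene")
look(t,["bar_grip","pry_bar","bar_tip"])
c1=t["color"][170:310,270:440];c2=s["color"][190:330,290:460]
im=cv2.cvtColor(np.hstack([c1,c2]),cv2.COLOR_RGB2BGR);cv2.imwrite("pics/b1.png",cv2.resize(im,(796,int(140*796/340))))
row(blk(25,.024,.82));row(blk(85,.024,.82))
```

```text
t 6.12 p [0.5262 0.1341 0.2041] ydir [ 0.9957  0.0927 -0.0059] zdir [ 0.0263 -0.3425 -0.9391] F [ 0.3  0.6 -5. ] M [0.23 0.04 0.03] op 0.257 ff 88.86316180229187 q [ 0.21  0.1   1.91 -0.37  1.2   0.26]
heel [0.5149 0.2453 0.0568] along 29.4 lat -4.2 th 0.803 yaw 95.67
bar_grip 0.67 [0.529  0.0987 0.2282] px 395 248
pry_bar 0.69 [0.5312 0.1029 0.2283] px 392 247
bar_tip 0.73 [0.5255 0.0984 0.2296] px 395 250
row [-0.3  -0.97 -0.04] [14.5  1.4 28.3]
row [-0.3  -0.97 -0.04] [70.8  1.2  7.7]
```

View pics/b1.png

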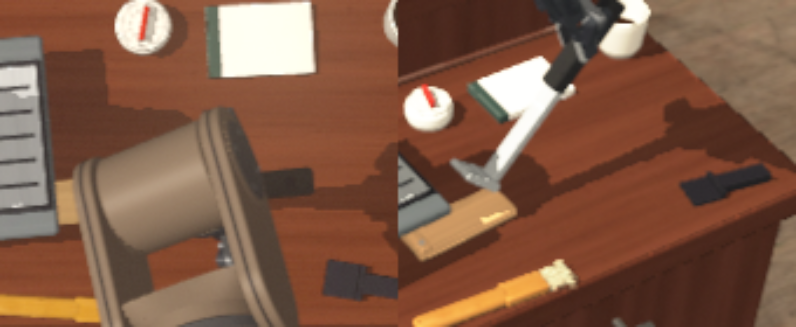

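The left half shows the top view with the arm over the block. The right half shows the bar raised with its heel at (490,183), just above the block's near part, and the toe pointing at the grinder.

Emit:
send_rows(rows="-0.3 -1 0 8 1.3 14 -1;-0.3 -1 0 13 1.3 24 -1;-0.3 -1 0 13 1.3 24 -1;-0.3 -1 0 13 1.3 24 -1")

```text
time: 6.88
eef_pos: [0.5295, 0.1338, 0.1791]
tcp_rot: [0.665, 0.724, -0.123, 0.136]
contact_force: [0.7, 0.7, -4.8]
opening: 0.253
finger_force: 88.8
```

Run:
```python
from h import *
st();heel();s=ctrl.read_camera("scene")
save(s,"s3.png",(280,210,420,315),5.7)
q=R.from_quat(ctrl.get_state()["tcp_rot"]).as_matrix()@R.from_rotvec([0,-T0,0]).as_matrix()
h=np.array(ctrl.get_state()["eef_pos"])+q[:,0]*L+q[:,2]*H
f=lambda X:((w2pix(s,X)-[280,210]+.5)*5.7).round()
print("heel",f(h),"tip±16",f(h-.05*q[:,2]+.016*q[:,1]),f(h-.05*q[:,2]-.016*q[:,1]),"gripstart",f(h-.122*q[:,0]))
B=lambda a,l,z:f(np.r_[N0+U*a/1000+np.array([U[1],-U[0]])*l/1000,z])
print("block near top corners",B(0,-23,.016),B(0,23,.016),"far",B(125,-23,.016),B(125,-23,.022))
row(blk(25,.024,.82));row(blk(95,.024,.82))
```

```text
t 6.88 p [0.5295 0.1338 0.1791] ydir [0.9963 0.0865 0.0029] zdir [ 0.0339 -0.3584 -0.933 ] F [ 0.7  0.7 -4.8] M [ 0.24 -0.02  0.  ] op 0.253 ff 88.78244161605835 q [ 0.21  0.14  1.93 -0.4   1.16  0.3 ]
heel [0.5205 0.2426 0.0299] along 26.2 lat 1.2 th 0.821 yaw 94.78
heel [269. 359.] tip±16 [182. 314.] [223. 356.] gripstart [428. 141.]
block near top corners [348. 390.] [289. 332.] far [114. 503.] [114. 493.]
row [ 0.23  0.03 -0.02] [ 1.  -1.1  6.5]
row [ 0.23  0.03 -0.02] [ 66.3  -1.  -18.7]
```

View pics/s3.png

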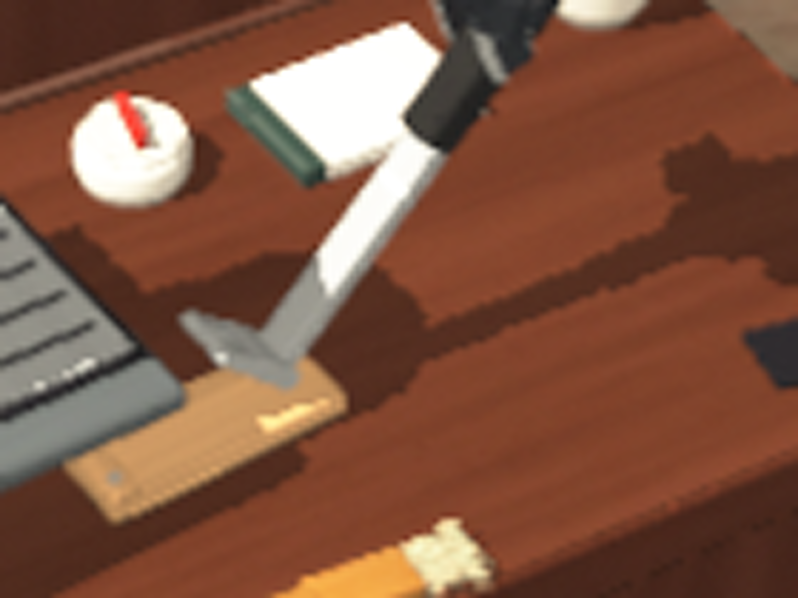

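The picture shows the heel over the block near end at (275,360) and the toe corners at (182,314) and (223,356), where the kinematics predict them. So I slide in.

Emit:
send_rows(rows="0.2 0 0 1 -1.3 5.5 -1;0.2 0 0 12 -1.3 1.5 -1;0.2 0 0 24 -1.3 -3 -1;0.2 0 0 36 -1.3 -7.5 -1;0.2 0 0 48 -1.3 -12 -1;0.2 0 0 60 -1.3 -16.5 -1;0.2 0 0 65 -1.3 -18.3 -1;0.2 0 0 65 -1.3 -18.3 -1")

```text
time: 7.92
eef_pos: [0.5223, 0.2012, 0.1728]
tcp_rot: [0.665, 0.724, -0.124, 0.135]
contact_force: [-0.1, 0.3, -3.6]
opening: 0.256
finger_force: 88.9
```

Run:
```python
from h import *
st();heel();row(blk(100,.024,.82));row(blk(110,.024,.82))
```

```text
t 7.92 p [0.5223 0.2012 0.1728] ydir [ 9.963e-01  8.610e-02 -3.000e-04] zdir [ 0.0308 -0.3588 -0.9329] F [-0.1  0.3 -3.6] M [0.21 0.02 0.01] op 0.256 ff 88.89296293258667 q [ 0.33  0.19  1.87 -0.39  1.2   0.41]
heel [0.5128 0.31   0.0236] along 94.0 lat -0.7 th 0.821 yaw 94.96
row [0.   0.04 0.04] [ 5.4  0.6 -2.4]
row [0.   0.04 0.04] [14.7  0.6 -6. ]
```

Emit:
send_rows(rows="0 0 0 3 0.5 -1 -1;0 0 0 6 0.5 -2 -1;0 0 0 8 0.5 -2.9 -1;0 0 0 10 0.5 -3.7 -1;0 0 0 10 0.5 -3.7 -1")

```text
time: 8.55
eef_pos: [0.5219, 0.2116, 0.1728]
tcp_rot: [0.665, 0.724, -0.124, 0.135]
contact_force: [-0.9, 0.3, -4.6]
opening: 0.255
finger_force: 88.9
```

Run:
```python
from h import *
st();heel()
```

```text
t 8.55 p [0.5219 0.2116 0.1728] ydir [ 9.963e-01  8.560e-02 -1.000e-04] zdir [ 0.0307 -0.3586 -0.933 ] F [-0.9  0.3 -4.6] M [ 0.26  0.01 -0.01] op 0.255 ff 88.88781666755676 q [ 0.35  0.2   1.86 -0.38  1.2   0.42]
heel [0.5126 0.3204 0.0236] along 104.4 lat -0.1 th 0.82 yaw 94.92
```

Emit:
send_rows(rows="0 0 0 1 0 -0.4 -1;0 0 0 2 0 -0.8 -1;0 0 0 2.8 0 -1.1 -1;0 0 0 2.8 0 -1.1 -1")

```text
time: 9.05
eef_pos: [0.5216, 0.2145, 0.1727]
tcp_rot: [0.665, 0.724, -0.124, 0.135]
contact_force: [-0.3, -0.4, -4.6]
opening: 0.257
finger_force: 88.9
```

Run:
```python
from h import *
st();heel()
```

```text
t 9.05 p [0.5216 0.2145 0.1727] ydir [ 9.963e-01  8.550e-02 -2.000e-04] zdir [ 0.0306 -0.3586 -0.933 ] F [-0.3 -0.4 -4.6] M [ 0.2   0.05 -0.03] op 0.257 ff 88.88994455337524 q [ 0.35  0.21  1.86 -0.38  1.2   0.43]
heel [0.5122 0.3234 0.0236] along 107.4 lat -0.2 th 0.82 yaw 94.92
```

Emit:
send_rows(rows="0 0 0 1 0 -0.4 -1;0 0 0 1.9 0 -0.7 -1;0 0 0 1.9 0 -0.7 -1")

```text
time: 9.43
eef_pos: [0.5216, 0.2161, 0.1731]
tcp_rot: [0.665, 0.724, -0.124, 0.135]
contact_force: [-0.4, -1.6, -3.3]
opening: 0.25
finger_force: 89.0
```

Run:
```python
from h import *
st();heel()
```

```text
t 9.43 p [0.5216 0.2161 0.1731] ydir [ 9.963e-01  8.560e-02 -2.000e-04] zdir [ 0.0307 -0.3598 -0.9325] F [-0.4 -1.6 -3.3] M [-0.3   0.03  0.01] op 0.25 ff 89.03731226921082 q [ 0.35  0.21  1.86 -0.38  1.21  0.43]
heel [0.5122 0.3248 0.0238] along 108.8 lat -0.1 th 0.822 yaw 94.92
```

Emit:
send_rows(rows="0 0 0 0 0 1 -1;0 0 0 0.3 0 1.6 -1;0 0 0 0.3 0 1.6 -1")

```text
time: 9.8
eef_pos: [0.5217, 0.2159, 0.1713]
tcp_rot: [0.665, 0.724, -0.124, 0.135]
contact_force: [0.5, -3.1, -3.1]
opening: 0.255
finger_force: 89.1
```

Run:
```python
from h import *
st();heel()
```

```text
t 9.8 p [0.5217 0.2159 0.1713] ydir [0.9964 0.0853 0.    ] zdir [ 0.0308 -0.3594 -0.9327] F [ 0.5 -3.1 -3.1] M [-0.48 -0.05  0.01] op 0.255 ff 89.07501697540283 q [ 0.35  0.21  1.86 -0.38  1.2   0.43]
heel [0.5124 0.3246 0.022 ] along 108.6 lat 0.0 th 0.821 yaw 94.9
```

Run:
```python
from h import *
for th in (.78,.74,.70,.66,.62,.58,.54,.50): row(blk(108.6,.022,th))
```

```text
row [-0.    2.37 -0.  ] [-4.  -0.   6.5]
row [-0.    4.66 -0.  ] [-7.6 -0.  13. ]
row [-0.    6.95 -0.  ] [-10.9  -0.   19.6]
row [-0.    9.24 -0.  ] [-14.   -0.   26.3]
row [-0.   11.53 -0.  ] [-16.8  -0.   33.2]
row [-0.   13.82 -0.  ] [-19.3  -0.   40.1]
row [-0.   16.12 -0.  ] [-21.6  -0.   47.2]
row [ 0.   18.41 -0.  ] [-23.5  -0.   54.3]
```

Emit:
send_rows(rows="0 2.4 0 -4 0 6.5 -1;0 4.7 0 -7.6 0 13 -1;0 7 0 -10.9 0 19.6 -1;0 9.2 0 -14 0 26.3 -1;0 11.5 0 -16.8 0 33.2 -1;0 13.8 0 -19.3 0 40.1 -1;0 16.1 0 -21.6 0 47.2 -1;0 18.4 0 -23.5 0 54.3 -1", grip_force=110)

```text
time: 10.8
eef_pos: [0.5259, 0.1739, 0.1301]
tcp_rot: [0.676, 0.737, -0.015, 0.018]
contact_force: [-1.2, -4.5, 3.1]
opening: 0.251
finger_force: 112.9
```

Run:
```python
from h import *
st();heel()
for th in (.46,.42,.38,.34,.30,.26,.22,.18): row(blk(108.6,.022,th))
```

```text
t 10.8 p [0.5259 0.1739 0.1301] ydir [0.9963 0.086  0.0023] zdir [ 0.0062 -0.0453 -0.999 ] F [-1.2 -4.5  3.1] M [-1.21  0.37  0.23] op 0.251 ff 112.94474244117737 q [ 0.16  0.16  1.97 -0.05  1.01  0.1 ]
heel [0.5132 0.3243 0.0232] along 108.2 lat 0.8 th 0.498 yaw 94.86
row [0.13 2.18 0.03] [-3.2 -0.7  7.2]
row [0.13 4.47 0.03] [-6.9 -0.7 13.7]
row [0.13 6.76 0.03] [-10.2  -0.7  20.2]
row [0.13 9.05 0.04] [-13.3  -0.7  27. ]
row [ 0.13 11.34  0.04] [-16.2  -0.7  33.8]
row [ 0.13 13.64  0.04] [-18.7  -0.7  40.7]
row [ 0.13 15.93  0.04] [-21.   -0.8  47.8]
row [ 0.13 18.22  0.05] [-23.   -0.8  54.9]
```

Emit:
send_rows(rows="0 2.3 0 -3.8 0 6.4 -1;0 4.6 0 -7.5 0 12.9 -1;0 6.9 0 -10.8 0 19.5 -1;0 9.2 0 -14 0 26.3 -1;0 11.5 0 -16.8 0 33.2 -1;0 13.8 0 -19.3 0 40.1 -1;0 16.1 0 -21.6 0 47.2 -1;0 18.4 0 -23.5 0 54.3 -1")

```text
time: 11.8
eef_pos: [0.529, 0.1462, 0.0769]
tcp_rot: [0.669, 0.731, 0.093, -0.098]
contact_force: [-1.1, -10.2, 3.1]
opening: 0.249
finger_force: 113.2
```

Run:
```python
from h import *
st();heel()
for th in (.15,.12,.09,.06,.03,.015,0): row(blk(108.6,.022,th))
s=ctrl.read_camera("scene");save(s,"s4.png",(200,200,440,380),3.3)
```

```text
t 11.8 p [0.529  0.1462 0.0769] ydir [0.9962 0.0868 0.0053] zdir [-0.0181  0.2672 -0.9635] F [ -1.1 -10.2   3.1] M [-1.82  0.42  0.53] op 0.249 ff 113.17562341690063 q [-0.03  0.22  2.03  0.34  0.94 -0.32]
heel [0.5139 0.3222 0.0223] along 106.1 lat 1.4 th 0.181 yaw 94.92
row [0.27 1.79 0.16] [-0.7 -1.4  5.9]
row [0.27 3.51 0.17] [-3.5 -1.4 10.7]
row [0.27 5.22 0.17] [-6.1 -1.5 15.6]
row [0.26 6.94 0.18] [-8.6 -1.5 20.5]
row [0.26 8.66 0.18] [-11.   -1.5  25.5]
row [0.26 9.52 0.18] [-12.1  -1.5  28.1]
row [ 0.26 10.38  0.18] [-13.1  -1.6  30.6]
```

View pics/s4.png

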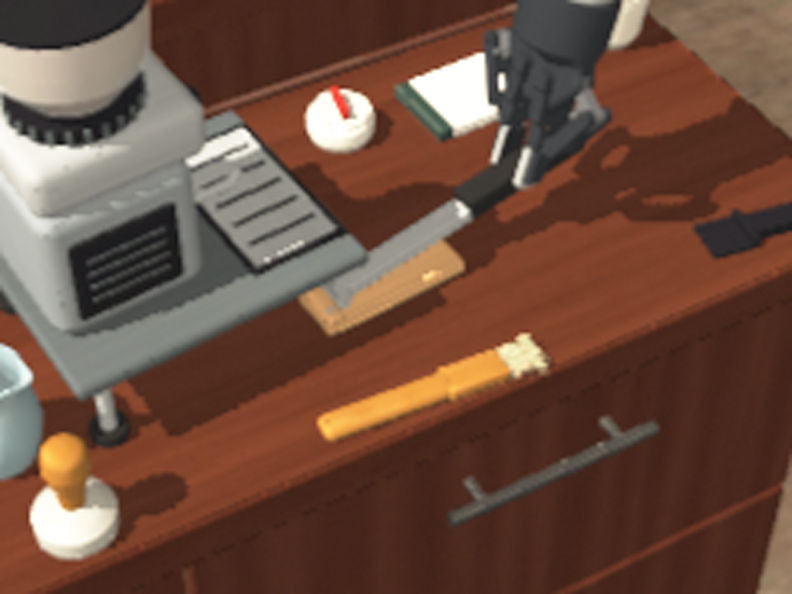

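The picture shows the bar nearly down with the toe under the plate edge (365,255) and the block in place at (385,285). The hand is pushing about 10 N forward, so I ease back 2 mm while finishing the swing.

Emit:
send_rows(rows="0 2 0 -5.5 0 5.2 -1;0 4 0 -8.5 0 10.9 -1;0 6 0 -11.3 0 16.5 -1;0 8 0 -14 0 22.4 -1;0 9.3 0 -15.8 0 26.3 -1;0 10.3 0 -17.3 0 29.3 -1;0 10.3 0 -17.3 0 29.3 -1")

```text
time: 12.72
eef_pos: [0.5295, 0.1381, 0.0439]
tcp_rot: [0.659, 0.718, 0.153, -0.164]
contact_force: [-3.1, -9.1, 4.4]
opening: 0.248
finger_force: 113.3
```

Run:
```python
from h import *
st();heel()
```

```text
t 12.72 p [0.5295 0.1381 0.0439] ydir [0.9964 0.085  0.0042] zdir [-0.0333  0.4353 -0.8997] F [-3.1 -9.1  4.4] M [-1.18  0.61  0.69] op 0.248 ff 113.28748226165771 q [-0.12  0.31  2.04  0.55  0.97 -0.56]
heel [0.514 0.321 0.022] along 104.9 lat 1.3 th 0.0 yaw 94.88
```

Emit:
send_rows(rows="0 0.5 0 -1.4 0 0.7 -1;0 1 0 -2.7 0 2.0 -1;0 1 0 -2.7 0 2.0 -1;0 1 0 -2.7 0 2.0 -1")

```text
time: 13.22
eef_pos: [0.5298, 0.1378, 0.0435]
tcp_rot: [0.656, 0.717, 0.16, -0.171]
contact_force: [-8.0, -7.1, 17.3]
opening: 0.249
finger_force: 115.0
```

Run:
```python
from h import *
st();heel()
s=ctrl.read_camera("scene")
a=s["color"][225:325,290:400];t=ctrl.read_camera("top")["color"][200:300,270:420]
save({"color":np.hstack([a,t])},"b2.png",None,3.05)
```

```text
t 13.22 p [0.5298 0.1378 0.0435] ydir [0.9962 0.0875 0.0041] zdir [-0.0362  0.4536 -0.8905] F [-8.  -7.1 17.3] M [-0.62  1.41  0.99] op 0.249 ff 115.03933668136597 q [-0.12  0.31  2.04  0.57  0.98 -0.58]
heel [0.5138 0.3211 0.0254] along 105.0 lat 1.2 th -0.02 yaw 95.03
```

View pics/b2.png

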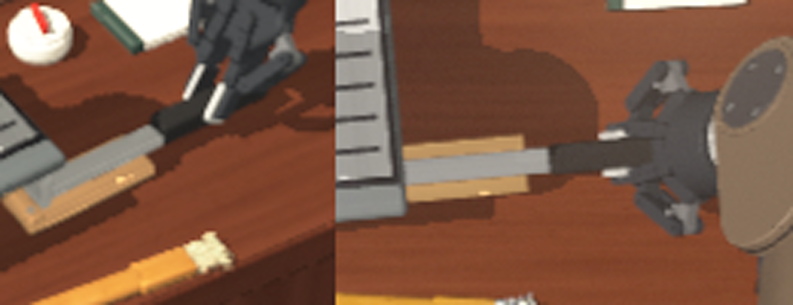

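Both halves show the bar flat along the block with its handle centred, and the vertical force rises steeply, so the bar is fully down. I ease off, release and back out along the tool axis.

Emit:
send_rows(rows="0 -1 0 0.9 0 -1.8 -1;0 -1 0 0.9 0 -1.8 -1;0 -1 0 0.9 0 -1.8 0;0 -1 0 0.9 0 -1.8 0;0 -1 0 0.9 0 -1.8 0;0 -1 0 0.9 0 -1.8 0")

```text
time: 14.08
eef_pos: [0.5282, 0.1388, 0.0417]
tcp_rot: [0.659, 0.718, 0.152, -0.166]
contact_force: [0.2, -0.2, 0.5]
opening: 0.501
finger_force: 0.0
```

Run:
```python
from h import *
st();heel()
P=ctrl.get_state()
import json;json.dump([list(P["eef_pos"]),list(P["tcp_rot"])],open("rel.json","w"))
from m import T
# packing plate pose from first top picture
c=[T(566,444,.005),T(552,504,.005),T(627,456,.012),T(615,513,.012),T(730,482,.012),T(724,518,.012)]
pm=[(c[i]+c[i+1])[:2]/2 for i in(0,2,4)];d=pm[0]-pm[2];print(pm,np.linalg.norm(d),np.degrees(np.arctan2(d[1],d[0])))
```

```text
t 14.07 p [0.5282 0.1388 0.0417] ydir [ 9.964e-01  8.490e-02 -1.000e-04] zdir [-0.0373  0.4372 -0.8986] F [ 0.2 -0.2  0.5] M [-0.24 -0.01 -0.03] op 0.501 ff 0.0 q [-0.12  0.31  2.04  0.55  0.97 -0.56]
heel [0.5126 0.3218 0.0203] along 105.8 lat 0.0 th -0.002 yaw 94.87
[array([0.43722582, 0.02741926]), array([ 0.4311742, -0.008935 ]), array([ 0.42165238, -0.07336471])] 0.10198009915251154 81.21596055638197
```

Run:
```python
from h import *
s=ctrl.get_state();q=R.from_quat(s["tcp_rot"]).as_matrix();p=np.array(s["eef_pos"])-.08*q[:,2]
row((p,q)); row(pose(.4231,-.0589,.10,81.2,.45),(p,q)) ; row(pose(.4231,-.0589,.10,81.2,.45))
```

```text
row [0. 0. 0.] [  0.   0. -80.]
row [-5.98 -0.24 12.29] [-143.5 -121.5  -54.9]
row [-5.98 -0.24 12.29] [-143.5 -121.5 -134.9]
```

Emit:
send_rows(rows="0 0 0 0 0 -15 0;0 0 0 0 0 -50 0;0 0 0 0 0 -85 0;-6 0 12 -145 -121 -135 0;-6 0 12 -144 -121 -135 0;-6 0 12 -144 -121 -135 0;-6 0 12 -144 -121 -135 0;-6 0 12 -144 -121 -135 0")

```text
time: 15.08
eef_pos: [0.4241, -0.0603, 0.1009]
tcp_rot: [0.739, 0.635, 0.172, -0.145]
contact_force: [-0.3, 0.4, 0.6]
opening: 0.502
finger_force: 0.0
```

Run:
```python
from h import *
st();row(pose(.4231,-.0589,.06,81.2,.45));row(pose(.4231,-.0589,.0265,81.2,.45))
t=ctrl.read_camera("top");look(t,["packing_plate","plate_grip","fulcrum_block","pry_bar","grinder"])
s=ctrl.read_camera("scene");look(s,["packing_plate","plate_grip","pry_bar","fulcrum_block"])
```

```text
t 15.07 p [ 0.4241 -0.0603  0.1009] ydir [ 0.9887 -0.1502  0.0035] zdir [ 0.069   0.4331 -0.8987] F [-0.3  0.4  0.6] M [-0.17 -0.01  0.01] op 0.502 ff 0.0 q [-0.6  -0.01  2.26  0.45  1.13 -0.7 ]
row [ 0.11 -0.23  0.23] [-16.8  -1.3  37.3]
row [ 0.11 -0.23  0.23] [-31.5  -1.4  67.4]
packing_plate 0.9 [ 0.4278 -0.0079  0.0136] px 425 292
packing_plate 0.23 [0.5104 0.2645 0.0167] px 312 258
plate_grip 0.64 [ 0.4279 -0.0046  0.0081] px 423 292
fulcrum_block 0.89 [0.5108 0.2654 0.0171] px 312 258
pry_bar 0.64 [0.4266 0.5615 0.0236] px 189 293
grinder 0.92 [0.5644 0.4336 0.0927] px 238 235
grinder 0.22 [0.5224 0.1888 0.0333] px 344 253
packing_plate 0.69 [ 0.4234 -0.0096  0.0055] px 428 270
plate_grip 0.9 [ 0.4267 -0.0092  0.0055] px 427 269
pry_bar 0.63 [0.5191 0.1978 0.0267] px 342 268
fulcrum_block 0.95 [0.501  0.2913 0.0138] px 314 288
```

Reachable, so I descend to the tail and close.

Emit:
send_rows(rows="0 0 0 -12 -1 25 0;0 0 0 -20 -1.3 43 0;0.1 0 0.2 -27 -1.3 58 0;0.1 0 0.2 -31.5 -1.3 67 0;0.1 0 0.2 -31.5 -1.3 67 0;0.1 0 0.2 -31.5 -1.3 67 0")

```text
time: 16.38
eef_pos: [0.4231, -0.0586, 0.0266]
tcp_rot: [0.739, 0.635, 0.171, -0.147]
contact_force: [0.4, 0.3, -0.2]
opening: 0.503
finger_force: 0.0
```

Emit:
send_rows(rows="0 0 0 0 0 0 -1;0 0 0 0 0 0 -1;0 0 0 0 0 0 -1;0 0 0 0 0 0 -1;0 0 0 0 0 0 -1", grip_force=40)

```text
time: 17.0
eef_pos: [0.4234, -0.0588, 0.0269]
tcp_rot: [0.739, 0.635, 0.171, -0.147]
contact_force: [-0.6, -2.5, 6.6]
opening: 0.239
finger_force: 40.1
```

```bash
cat >> h.py <<'E'
def pedge(p,box):
    pass
E
python3 - <<'E'
from h import *
st()
t=ctrl.read_camera("top")
im=cv2.cvtColor(t["color"][270:312,395:470],cv2.COLOR_RGB2BGR)
s=ctrl.read_camera("scene")["color"][230:300,390:470]
# dark plate pad: mask by low red channel
g=t["color"][282:302,404:436,0].astype(int)
for r in g[::2]: print(*["%3d"%v for v in r])
E
```

```text
t 17.0 p [ 0.4234 -0.0588  0.0269] ydir [ 9.886e-01 -1.505e-01  3.000e-04] zdir [ 0.0663  0.4335 -0.8987] F [-0.6 -2.5  6.6] M [0.03 0.09 0.04] op 0.239 ff 40.103389620780945 q [-0.6   0.15  2.28  0.5   0.98 -0.78]
135 134 132 135 136 107  72  71  71  71  71  72  72  73  76  83 101 107 123 127 128 131 135 136 136 135 135 135 135 134 135 136
136 134 133 133 131  99  69  71  71  71  70  69  69  69  71  68  69  67  68  61  66  71  76  89  95 123 135 136 135 135 137 136
134 135 135 136 122  91  71  71  71  70  69  68  67  68  70  69  68  67  68  59  68  68  75  90  96 119 131 131 133 138 138 138
133 133 133 131 102  73  71  71  70  70  71  69  69  69  67  69  69  68  65  63  68  65  68  69  67  69  69  71  69  71  63  64
135 136 135 135 102  69  68  71  70  72  69  68  69  67  67  70  68  68  63  67  67  65  67  69  67  68  70  69  70  69  68  68
136 135 136 120  92  72  69  70  69  71  69  69  69  69  68  69  67  70  61  66  70  67  69  69  68  69  69  69  69  67  68  70
135 135 135 109  78  70  69  69  71  70  69  69  69  69  68  67  68  63  59  64  66  68  67  68  67  68  68  67  68  69  67  69
134 135 133 122 102  92  92  88  81  80  75  71  70  70  69  68  69  66  65  66  65  83  92  86 104 106  94  92  89  80  78  78
136 136 137 137 137 137 137 136 138 138 139 139 138 139 136 124 119 101  93  92  93 101 105 128 139 138 138 135 137 138 138 138
134 135 134 133 133 134 135 135 136 135 134 134 135 134 134 135 136 136 136 135 136 135 135 135 135 133 137 136 136 136 135 136
```

Run:
```python
from h import *
import pickle
t=pickle.load(open("t.pkl","rb"))
p=pix2w(t,408.1,288.5,.004);print(p)
s=ctrl.get_state();psi=np.radians(81.34);d=np.array([np.cos(psi),np.sin(psi)])
v=p[:2]-s["eef_pos"][:2]; print("front ahead",v@d,"lat",v@[d[1],-d[0]])
```

```text
[0.43624896 0.03036607 0.004     ]
front ahead 0.09007254826508154 lat -0.0006670110715265819
```

```bash
cat >> h.py <<'E'
F=np.array([.579,.3352]);GX=np.array([-.0825,.9966]);PO=.072
def plt(g,z,tau=.4505,lat=0):
    x,y=F-GX*(PO+g)+np.array([GX[1],-GX[0]])*lat; return pose(x,y,z,94.73,tau)
E
python3 - <<'E'
from h import *
s=ctrl.get_state();p=np.array(s["eef_pos"]);q=R.from_quat(s["tcp_rot"]).as_matrix()
row((p+[0,0,.09],q));row(plt(.07,.115))
E
```

```text
row [0. 0. 0.] [ 39.5   0.  -80.9]
row [  5.86  -0.19 -12.03] [285.6 127.5  41.3]
```

Emit:
send_rows(rows="0 0 0 12 0 -25 -1;0 0 0 40 0 -81 -1;0 0 0 40 0 -81 -1;6 0 -12 286 127 41 -1;6 0 -12 286 127 41 -1;6 0 -12 286 127 41 -1;6 0 -12 286 127 41 -1;6 0 -12 286 127 41 -1")

```text
time: 18.1
eef_pos: [0.5896, 0.1965, 0.1124]
tcp_rot: [0.66, 0.717, 0.15, -0.168]
contact_force: [-0.6, -0.8, -0.8]
opening: 0.239
finger_force: 39.4
```

Run:
```python
from h import *
st();row(plt(.07,.045));row(plt(.07,.0275))
```

```text
t 18.1 p [0.5896 0.1965 0.1124] ydir [ 0.9965  0.084  -0.0058] zdir [-0.042   0.4369 -0.8985] F [-0.6 -0.8 -0.8] M [-0.31 -0.04 -0.02] op 0.239 ff 39.42785203456879 q [-0.01  0.32  1.86  0.52  1.07 -0.37]
row [-0.33 -0.22 -0.07] [-32.2   1.3  59.2]
row [-0.33 -0.22 -0.07] [-39.9   1.4  75. ]
```

Emit:
send_rows(rows="-0.3 -0.2 0 -16 1.3 30 -1;-0.3 -0.2 0 -32 1.3 59 -1;-0.3 -0.2 0 -36 1.3 67 -1;-0.3 -0.2 0 -38 1.3 71 -1;-0.3 -0.2 0 -38 1.3 71 -1;-0.3 -0.2 0 -38 1.3 71 -1")

```text
time: 18.85
eef_pos: [0.592, 0.1914, 0.0355]
tcp_rot: [0.661, 0.717, 0.153, -0.163]
contact_force: [0.4, 0.2, -0.3]
opening: 0.239
finger_force: 39.4
```

Run:
```python
from h import *
st();row(plt(.07,.0275));row(plt(.03,.0275));row(plt(.01,.0275))
t=ctrl.read_camera("top")
save(t,"t5.png",(280,180,400,270),6.6)
f=lambda X:((w2pix(t,X)-[280,180]+.5)*6.6).round()
P=lambda g,l,z:f(np.r_[F-GX*g+np.array([GX[1],-GX[0]])*l,z])
print("pad front corners pred",P(.052,-.019,.007),P(.052,.019,.007),"edge mid",P(.022,0,.084),"edge corners",P(.022,-.1,.084),P(.022,.1,.084))
```

```text
t 18.85 p [0.592  0.1914 0.0355] ydir [0.9968 0.0805 0.004 ] zdir [-0.0315  0.4347 -0.9   ] F [ 0.4  0.2 -0.3] M [-0.22 -0.02  0.03] op 0.239 ff 39.430822134017944 q [-0.01  0.44  1.87  0.56  0.95 -0.45]
row [ 0.26 -0.03 -0.  ] [-1.4 -1.1  8.2]
row [ 0.26 -0.03 -0.  ] [34.6 -1.2 25.6]
row [ 0.26 -0.03 -0.  ] [52.6 -1.2 34.4]
pad front corners pred [171. 375.] [162. 274.] edge mid [ 76. 317.] edge corners [ 99. 604.] [52. 32.]
```

View pics/t5.png

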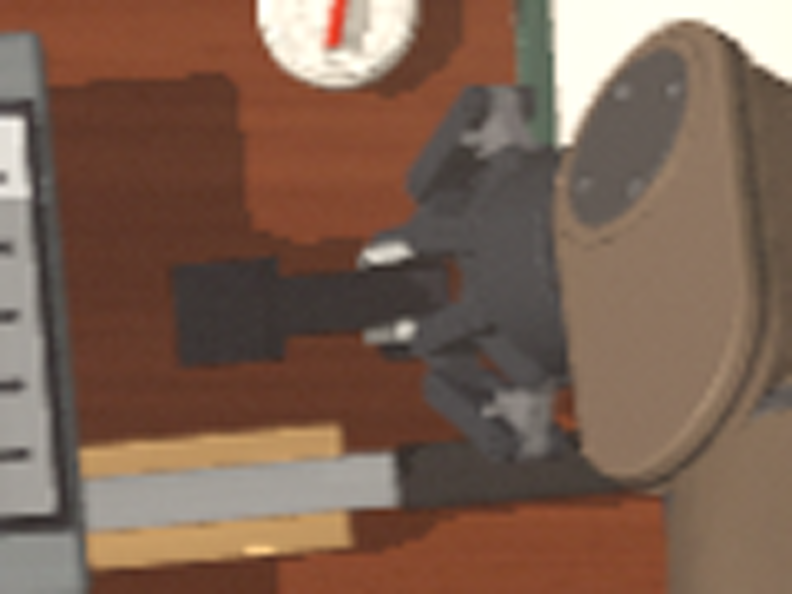

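The picture shows the pad front corners at (175,267) and (182,365), the grinder edge at u≈43–85, and the bar and block in place. The pad is about 3 mm off to +x of the foot line, so I correct that and set the plate down.

Emit:
send_rows(rows="0.1 0 0 -1.7 -1.4 3.7 -1;0.2 0 0 -3.5 -2.8 7.4 -1;0.2 0 0 -3.5 -2.8 7.4 -1;0.2 0 0 5.5 -2.8 11.8 -1;0.2 0 0 14.5 -2.8 16.1 -1;0.2 0 0 23 -2.8 20.3 -1;0.2 0 0 27 -2.8 22.2 -1;0.2 0 0 27 -2.8 22.2 -1")

```text
time: 19.9
eef_pos: [0.5864, 0.2263, 0.0269]
tcp_rot: [0.66, 0.717, 0.152, -0.165]
contact_force: [1.1, 0.4, 5.3]
opening: 0.245
finger_force: 40.0
```

Run:
```python
from h import *
st();row(plt(.03,.027,lat=-.0017));row(plt(.005,.027,lat=-.0017))
p=np.array(ctrl.get_state()["eef_pos"])[:2];print("g",(F-p)@GX-.070,"lat",(p-F)@[GX[1],-GX[0]])
t=ctrl.read_camera("top");g=t["color"][215:246,298:330,0].astype(int)
for r in g[::2]: print(*["%3d"%v for v in r[::1]])
```

```text
t 19.9 p [0.5864 0.2263 0.0269] ydir [9.966e-01 8.220e-02 7.000e-04] zdir [-0.0353  0.4354 -0.8995] F [1.1 0.4 5.3] M [ 0.13 -0.14 -0.06] op 0.245 ff 40.00699818134308 q [ 0.04  0.46  1.87  0.58  0.92 -0.42]
row [ 0.04 -0.09  0.  ] [ 6.5 -0.   3.1]
row [ 0.04 -0.09  0.  ] [29.  -0.1 14. ]
g 0.0391819588181119 lat -0.0016575372728488526
 92  92  93  92  94  91  93  93  92  91  92  93  91  93  93  92  93  93  93  94  94  94  94 115 125 126 131 131 128 116  95  86
 95  95  95  93  93  94  92  94  95  93  92  93  94  94  94  94  94  95  95  95  97  97  97  95  87  79  72  62  63  76  84  87
 94  93  94  94  93  94  93  95  96  94  93  93  97  96  96  96  97  97  97  98  97  96  96  89  75  72  81  89  74  61  75  85
 90  91  88  87  89  88  91  76  67  75  87  94  94  96  94  95  94  94  94  94  93 103 126 134 132 131 128 117 107  91  71  62
 59  59  62  59  60  60  59  58  57  63  84  92  93  93  94  92  92  92  93  92  85  73  61  58  57  56  57  56  58  59  61  60
 61  61  60  59  61  61  59  54  57  58  60  61  61  60  60  60  60  57  61  59  59  61  63  61  61  63  61  62  63  62  6
[... 585 characters left out ...]
 103 103 104 104 102 102 103  96  73  60  59  59  59  57  59
 67  65  68  71  74  75  74  74  82  86  95  98  99  98  99 100  99  99  99  98  98  98 101  99  98  94  90  90  93  91  98  87
 99  98  97  99  99  99  99  97  99  98  97 100  98 100 100  99 100  99  99 101 100 101 100  98  99  98 101  99 101  99  98  80
 99  99  98 101 101 100  99 101 100  99  98  99  98  99  98 101  99  99  99 100  99 100  99  99  98 100  99  99  99 100  94  75
 96  97  98  95  96  97  96  98  97  98  97  98  96  97  97  98  97  96  99  97  96  96  97  96  96  96  97  96  96  99 102  93
 95  97  96  97  96  94  95 100 103 105 108 111 119 124 127 126 124 126 136 141 147 158 164 168 186 194 192 193 193 194 193 193
```

Run:
```python
from h import *
import pickle
t=pickle.load(open("t.pkl","rb"))
for u,v in((301,229.3),):
    p=pix2w(t,u,v,.005);w=p[:2]-[.0008,0]-F;print(p,"g",-w@GX,"lat",w@[GX[1],-GX[0]])
print(pix2w(t,305,221.4,.005)-pix2w(t,305,237.2,.005))
```

```text
[0.58182512 0.29263562 0.005     ] g 0.042586729577621864 lat -0.001493330501604799
[ 3.89015603e-02 -2.10911389e-05  0.00000000e+00]
```

Emit:
send_rows(rows="0 0 0 4.5 0.6 2.1 -1;0 0 0 9 1.2 4.3 -1;0 0 0 13.5 1.2 6.5 -1;0 0 0 18 1.2 8.7 -1;0 0 0 22 1.2 10.6 -1;0 0 0 22 1.2 10.6 -1")

```text
time: 20.7
eef_pos: [0.5857, 0.2499, 0.0269]
tcp_rot: [0.66, 0.717, 0.152, -0.164]
contact_force: [1.5, -2.0, 6.3]
opening: 0.24
finger_force: 40.2
```

```bash
cat >> h.py <<'E'
def g():
    st();p=np.array(ctrl.get_state()["eef_pos"])[:2];print("g",((F-p)@GX-.070).round(4),"lat",((p-F)@[GX[1],-GX[0]]).round(4))
E
python3 -c "
from h import *
g()"
```

```text
t 20.7 p [0.5857 0.2499 0.0269] ydir [9.966e-01 8.190e-02 7.000e-04] zdir [-0.0351  0.4347 -0.8999] F [ 1.5 -2.   6.3] M [-0.03 -0.09 -0.07] op 0.24 ff 40.21142542362213 q [ 0.08  0.47  1.85  0.59  0.91 -0.38]
g 0.0156 lat -0.0004
```

Sliding friction is about 2 N with no obstruction. I continue in small steps.

Emit:
send_rows(rows="0 0 0 2.7 0 1.3 -1;0 0 0 5.4 0 2.6 -1;0 0 0 8 0 3.9 -1;0 0 0 9.5 0 4.6 -1;0 0 0 9.5 0 4.6 -1")

```text
time: 21.32
eef_pos: [0.5848, 0.2601, 0.0269]
tcp_rot: [0.66, 0.717, 0.152, -0.164]
contact_force: [1.5, -3.5, 6.6]
opening: 0.241
finger_force: 40.3
```

```bash
python3 -c "
from h import *
g()"
```

```text
t 21.32 p [0.5848 0.2601 0.0269] ydir [9.966e-01 8.200e-02 6.000e-04] zdir [-0.0352  0.4343 -0.9001] F [ 1.5 -3.5  6.6] M [-0.23 -0.07  0.01] op 0.241 ff 40.30786693096161 q [ 0.1   0.47  1.85  0.59  0.9  -0.37]
g 0.0054 lat -0.0004
```

Emit:
send_rows(rows="0 0 0 0.9 0 0.4 -1;0 0 0 1.8 0 0.9 -1;0 0 0 2.7 0 1.3 -1;0 0 0 2.7 0 1.3 -1")

```text
time: 21.82
eef_pos: [0.5846, 0.2629, 0.0269]
tcp_rot: [0.66, 0.717, 0.152, -0.164]
contact_force: [0.7, -4.0, 7.0]
opening: 0.238
finger_force: 40.4
```

```bash
python3 -c "
from h import *
g()"
```

```text
t 21.82 p [0.5846 0.2629 0.0269] ydir [9.966e-01 8.190e-02 7.000e-04] zdir [-0.0351  0.4341 -0.9002] F [ 0.7 -4.   7. ] M [-0.27 -0.02 -0.06] op 0.238 ff 40.364293456077576 q [ 0.11  0.47  1.85  0.59  0.9  -0.37]
g 0.0026 lat -0.0003
```

Emit:
send_rows(rows="0 0 0 0.2 0 -0.5 -1;0 0 0 1.1 0 -0.1 -1;0 0 0 2 0 0.3 -1;0 0 0 2 0 0.3 -1")

```text
time: 22.32
eef_pos: [0.5839, 0.265, 0.0269]
tcp_rot: [0.66, 0.717, 0.151, -0.165]
contact_force: [0.9, -3.3, 5.1]
opening: 0.239
finger_force: 40.2
```

```bash
python3 -c "
from h import *
g()"
```

```text
t 22.32 p [0.5839 0.265  0.0269] ydir [ 9.966e-01  8.220e-02 -6.000e-04] zdir [-0.0363  0.4342 -0.9001] F [ 0.9 -3.3  5.1] M [-0.25 -0.17 -0.06] op 0.239 ff 40.2084356546402 q [ 0.11  0.47  1.85  0.59  0.9  -0.36]
g 0.0004 lat -0.001
```

Emit:
send_rows(rows="0 0 0 0.9 0 0.3 -1;0 0 0 1.8 0 0.7 -1;0 0 0 1.8 0 0.7 -1")

```text
time: 22.7
eef_pos: [0.5835, 0.2669, 0.0269]
tcp_rot: [0.66, 0.717, 0.151, -0.165]
contact_force: [0.1, -3.0, 5.3]
opening: 0.243
finger_force: 40.2
```

```bash
python3 -c "
from h import *
g()"
```

```text
t 22.7 p [0.5835 0.2669 0.0269] ydir [ 0.9966  0.0823 -0.001 ] zdir [-0.0368  0.4342 -0.9001] F [ 0.1 -3.   5.3] M [-0.23 -0.15 -0.04] op 0.243 ff 40.17602741718292 q [ 0.11  0.47  1.85  0.59  0.9  -0.36]
g -0.0016 lat -0.0012
```

Emit:
send_rows(rows="0 0 0 0.7 0 0.3 -1;0 0 0 1.4 0 0.6 -1;0 0 0 1.4 0 0.6 -1")

```text
time: 23.08
eef_pos: [0.5834, 0.2677, 0.027]
tcp_rot: [0.66, 0.717, 0.151, -0.164]
contact_force: [-0.1, -6.3, 5.7]
opening: 0.239
finger_force: 40.4
```

```bash
python3 -c "
from h import *
g()"
```

```text
t 23.07 p [0.5834 0.2677 0.027 ] ydir [ 9.966e-01  8.290e-02 -9.000e-04] zdir [-0.0368  0.4329 -0.9007] F [-0.1 -6.3  5.7] M [-0.67 -0.03  0.1 ] op 0.239 ff 40.3899872303009 q [ 0.11  0.47  1.85  0.59  0.9  -0.36]
g -0.0023 lat -0.0011
```

The ridge has met the foot at g = −2.3 mm, where expected, and the force stepped up 3 N. I relieve it, release and back away.

Emit:
send_rows(rows="0 0 0 -0.7 0 -0.4 -1;0 0 0 -0.7 0 -0.4 0;0 0 0 -0.7 0 -0.4 0;0 0 0 -0.7 0 -0.4 0;0 0 0 -0.7 0 -15 0;0 0 0 -0.7 0 -50 0;0 0 0 -0.7 0 -100 0;0 0 0 -0.7 0 -100 0")

```text
time: 24.08
eef_pos: [0.5906, 0.2232, 0.1224]
tcp_rot: [0.66, 0.717, 0.155, -0.161]
contact_force: [0.7, 1.0, 0.7]
opening: 0.499
finger_force: 0.0
```

Run:
```python
from h import *
import json
st()
r=json.load(open("rel.json"));p=np.array(r[0]);q=R.from_quat(r[1]).as_matrix()
row((p-.085*q[:,2],q));print((p-.085*q[:,2]),p)
t=ctrl.read_camera("top");s=ctrl.read_camera("scene")
look(t,["packing_plate","fulcrum_block","pry_bar","grinder"]);look(s,["packing_plate","pry_bar","grinder","fulcrum_block"])
gg=t["color"][215:246,288:330,0].astype(int)
for x in gg[::2]: print(*["%3d"%v for v in x])
```

```text
t 24.07 p [0.5906 0.2232 0.1224] ydir [0.9968 0.08   0.0088] zdir [-0.027  0.435 -0.9  ] F [0.7 1.  0.7] M [-0.19  0.02  0.  ] op 0.499 ff 0.0 q [ 0.04  0.31  1.85  0.52  1.06 -0.32]
row [ 0.58  0.19 -0.03] [-106.4  -68.8  -47.4]
[0.53133824 0.1016498  0.11812114] [0.52816529 0.13880919 0.04173978]
packing_plate 0.59 [0.5827 0.2897 0.0153] px 302 229
fulcrum_block 0.87 [0.5095 0.2677 0.0194] px 311 259
fulcrum_block 0.65 [0.71   0.0781 0.0132] px 388 177
pry_bar 0.8 [0.5214 0.2386 0.0279] px 323 254
pry_bar 0.47 [0.7093 0.0783 0.0135] px 388 177
grinder 0.69 [0.5633 0.433  0.0941] px 238 235
packing_plate 0.63 [0.5773 0.2651 0.01  ] px 309 268
pry_bar 0.73 [0.515  0.1992 0.0261] px 342 269
grinder 0.79 [0.5159 0.4849 0.1741] px 234 264
fulcrum_block 0.75 [0.4995 0.293  0.0159] px 314 288
 83  85  91  91  90  92  92  91  91  92  91  91  92  91  92  91  91  92  91  92  90  91  92  91  92  90  91  93  92  92  92  92  93 114 125 125 129 131 131 132 129 126
 84  89  95  94  93  96  94  93  93  93  93  93  93  92  92  92  91  94  93  92  92  92  94  94  94  95  93  94  94  94  95  97  96  
[... 1686 characters left out ...]
  99  99  97  90  84  84  81
 61  82  85  93  97  98  99 100  99  99  98  98  96  99  98  99  99  99  98  97  97  97  97  98  99 101  97  98  98 101  99  99 100  99  98  98  99  99 101  98  99  99
 58  80  83  93  97  98 100  99  98 100  99  98  98  99  99  99  99 101 100 100 100  98  99  99  98  99 100  98  98  99  96 100 100  99 100  98  99  99  99  98 101 100
 62  72  83  85  92  95  96  96  96  95  94  96  95  95  95  97  95  96  96  96  97  96  97  98  98  97  96  97  98  95  96  95  96  97  97  97  96  99  95 100 101 102
 60  65  80  85  92  97  97  97  97  99  97  96  96  97  95  95  96 100 102 103 108 111 118 123 126 124 124 125 135 141 146 156 163 168 185 194 192 191 193 194 193 192
```

Emit:
send_rows(rows="0.6 0 0 -106 -69 -47 0;0.6 0 0 -106 -69 -47 0;0.6 0 0 -106 -69 -47 0;0.6 0 0 -106 -69 -47 0;0.6 0 0 -106 -69 -47 0")

```text
time: 25.2
eef_pos: [0.5282, 0.1041, 0.1129]
tcp_rot: [0.659, 0.718, 0.147, -0.168]
contact_force: [0.4, 0.2, 0.2]
opening: 0.503
finger_force: 0.0
```

Run:
```python
from h import *
import json
st()
r=json.load(open("rel.json"));p=np.array(r[0]);q=R.from_quat(r[1]).as_matrix()
row((p-.04*q[:,2],q));row((p,q))
```

```text
t 25.2 p [0.5282 0.1041 0.1129] ydir [ 0.9961  0.0877 -0.0103] zdir [-0.0475  0.4337 -0.8998] F [0.4 0.2 0.2] M [-0.18 -0.02  0.01] op 0.503 ff 0.0 q [-0.18  0.19  2.02  0.48  1.12 -0.52]
row [-0.6   0.17 -0.11] [-0.   3.3 39.1]
row [-0.6   0.17 -0.11] [ 0.1  3.7 79.1]
```

Emit:
send_rows(rows="-0.6 0.2 -0.1 0 3.3 20 0;-0.6 0.2 -0.1 0 3.5 39 0;-0.6 0.2 -0.1 0 3.7 58 0;-0.6 0.2 -0.1 0 3.7 72 0;-0.6 0.2 -0.1 0 3.7 79 0;-0.6 0.2 -0.1 0 3.7 79 0;-0.6 0.2 -0.1 0 3.7 79 0")

```text
time: 26.08
eef_pos: [0.5282, 0.1376, 0.0421]
tcp_rot: [0.66, 0.717, 0.153, -0.166]
contact_force: [-0.8, 0.1, -0.0]
opening: 0.505
finger_force: 0.0
```

Run:
```python
from h import *
st();heel()
```

```text
t 26.07 p [0.5282 0.1376 0.0421] ydir [9.965e-01 8.350e-02 4.000e-04] zdir [-0.0363  0.4374 -0.8985] F [-0.8  0.1 -0. ] M [-0.19 -0.06 -0.01] op 0.505 ff 0.0 q [-0.12  0.31  2.04  0.55  0.97 -0.56]
heel [0.5129 0.3206 0.0207] along 104.6 lat 0.2 th -0.002 yaw 94.79
```

Emit:
send_rows(rows="0 0 0 0 0 0 -1;0 0 0 0 0 0 -1;0 0 0 0 0 0 -1;0 0 0 0 0 0 -1;0 0 0 0 0 0 -1", grip_force=100)

```text
time: 26.7
eef_pos: [0.5287, 0.1373, 0.0426]
tcp_rot: [0.66, 0.717, 0.153, -0.165]
contact_force: [-0.9, -3.7, 6.1]
opening: 0.25
finger_force: 98.7
```

Run:
```python
from h import *
st();heel()
```

```text
t 26.7 p [0.5287 0.1373 0.0426] ydir [0.9965 0.083  0.0012] zdir [-0.0353  0.4373 -0.8986] F [-0.9 -3.7  6.1] M [-0.36  0.13 -0.1 ] op 0.25 ff 98.70786666870117 q [-0.12  0.31  2.04  0.55  0.97 -0.56]
heel [0.5134 0.3203 0.0211] along 104.2 lat 0.7 th -0.002 yaw 94.76
```

Run:
```python
import h
from h import *
h.L=.1855
s=ctrl.get_state();p=np.array(s["eef_pos"]);q=R.from_quat(s["tcp_rot"]).as_matrix()
qb=q@R.from_rotvec([0,-T0,0]).as_matrix();hl=p+qb[:,0]*h.L+qb[:,2]*H
for th in np.arange(.04,.33,.04):
    Q=R.from_rotvec(-th*q[:,1]).as_matrix();row((hl+Q@(p-hl),Q@q))
```

```text
row [ 0.   -2.29 -0.  ] [ 4.2 -0.  -6.2]
row [-0.   -4.58  0.  ] [  8.5   0.  -12.3]
row [ 0.   -6.88 -0.  ] [ 13.2   0.  -18.1]
row [-0.   -9.17  0.  ] [ 18.    0.  -23.8]
row [ -0.   -11.46   0.  ] [ 23.1  -0.  -29.2]
row [  0.   -13.75  -0.  ] [ 28.4   0.  -34.5]
row [ -0.   -16.04   0.  ] [ 33.9   0.  -39.6]
row [  0.   -18.33  -0.  ] [ 39.7   0.  -44.4]
```

Emit:
send_rows(rows="0 -2.3 0 4.2 0 -6.2 -1;0 -4.6 0 8.5 0 -12.3 -1;0 -6.9 0 13.2 0 -18.1 -1;0 -9.2 0 18 0 -23.8 -1;0 -11.5 0 23.1 0 -29.2 -1;0 -13.8 0 28.4 0 -34.5 -1;0 -16 0 33.9 0 -39.6 -1;0 -18.3 0 39.7 0 -44.4 -1")

```text
time: 27.7
eef_pos: [0.5263, 0.1543, 0.0984]
tcp_rot: [0.676, 0.734, 0.046, -0.05]
contact_force: [2.2, 0.9, -3.6]
opening: 0.259
finger_force: 98.3
```

Run:
```python
from h import *
st();heel()
```

```text
t 27.7 p [0.5263 0.1543 0.0984] ydir [9.967e-01 8.110e-02 3.000e-04] zdir [-0.0106  0.1344 -0.9909] F [ 2.2  0.9 -3.6] M [ 0.22 -0.44 -0.39] op 0.259 ff 98.31701517105103 q [ 0.04  0.19  2.01  0.17  0.96 -0.13]
heel [0.5128 0.3214 0.0204] along 105.4 lat 0.2 th 0.317 yaw 94.65
```

Emit:
send_rows(rows="0 -2.3 0 4.2 0 -6.2 -1;0 -4.6 0 8.5 0 -12.3 -1;0 -6.9 0 13.2 0 -18.1 -1;0 -9.2 0 18 0 -23.8 -1;0 -11.5 0 23.1 0 -29.2 -1;0 -13.8 0 28.4 0 -34.5 -1;0 -16 0 33.9 0 -39.6 -1;0 -18.3 0 39.7 0 -44.4 -1")

```text
time: 28.7
eef_pos: [0.5229, 0.1875, 0.1473]
tcp_rot: [0.674, 0.733, -0.063, 0.067]
contact_force: [0.2, 0.1, -1.1]
opening: 0.249
finger_force: 98.4
```

Run:
```python
from h import *
st();heel()
t=ctrl.read_camera("top");look(t,["fulcrum_block","packing_plate","grinder"])
s=ctrl.read_camera("scene");look(s,["fulcrum_block","packing_plate","grinder"])
```

```text
t 28.7 p [0.5229 0.1875 0.1473] ydir [ 0.9965  0.0835 -0.0017] zdir [ 0.0136 -0.183  -0.983 ] F [ 0.2  0.1 -1.1] M [ 0.29 -0.16 -0.06] op 0.249 ff 98.35099339485168 q [ 0.24  0.17  1.93 -0.21  1.08  0.25]
heel [0.5115 0.3217 0.0206] along 105.8 lat -1.1 th 0.637 yaw 94.86
fulcrum_block 0.32 [0.5302 0.1402 0.1714] px 371 248
packing_plate 0.7 [0.5843 0.2886 0.0102] px 303 228
grinder 0.71 [0.5662 0.4276 0.0909] px 241 234
grinder 0.18 [0.4282 0.5603 0.0216] px 190 293
fulcrum_block 0.74 [0.5052 0.2737 0.0156] px 319 284
fulcrum_block 0.16 [ 0.698  -0.0603  0.0418] px 385 200
packing_plate 0.4 [0.5803 0.2683 0.0112] px 307 267
grinder 0.65 [0.516  0.4821 0.1751] px 235 263
grinder 0.48 [0.5104 0.2403 0.0875] px 330 258
```

Emit:
send_rows(rows="0 -2.3 0 4.2 0 -6.2 -1;0 -4.6 0 8.5 0 -12.3 -1;0 -6.9 0 13.2 0 -18.1 -1;0 -9.2 0 18 0 -23.8 -1;0 -9.2 0 18 0 -25.8 -1;0 -9.2 0 18 0 -25.8 -1")

```text
time: 29.85
eef_pos: [0.5213, 0.2092, 0.1698]
tcp_rot: [0.667, 0.725, -0.117, 0.126]
contact_force: [-0.2, 0.1, -3.7]
opening: 0.253
finger_force: 98.2
```

Run:
```python
from h import *
st();heel();row(blk(70,.0245,.80));row(blk(25,.03,.80));row(blk(5,.06,.8))
```

```text
t 29.85 p [0.5213 0.2092 0.1698] ydir [ 0.9965  0.0839 -0.002 ] zdir [ 0.0265 -0.3372 -0.941 ] F [-0.2  0.1 -3.7] M [ 0.15  0.04 -0.01] op 0.253 ff 98.22304487228394 q [ 0.33  0.2   1.87 -0.36  1.19  0.41]
heel [0.5116 0.3214 0.0232] along 105.5 lat -1.0 th 0.797 yaw 94.93
row [-0.14 -0.15 -0.04] [-33.6   0.9  10.4]
row [-0.14 -0.15 -0.04] [-77.8   1.   20.5]
row [-0.14 -0.15 -0.04] [-106.8    1.    -1. ]
```

Emit:
send_rows(rows="0 0 0 -10 0 3 -1;0 0 0 -22 0 7 -1;0 0 0 -34 0.3 10.4 -1;0 0 0 -48 0.5 13.8 -1;0 0 0 -62 0.6 17 -1;0 0 0 -78 0.8 20.5 -1;0 0 0 -93 1 8 -1;0 0 0 -107 1 -5 -1")

```text
time: 30.85
eef_pos: [0.5313, 0.1103, 0.2127]
tcp_rot: [0.667, 0.725, -0.116, 0.126]
contact_force: [0.8, 0.5, -4.5]
opening: 0.252
finger_force: 98.3
```

Run:
```python
from h import *
st();heel()
row(bar(.5637,.15,.09,89.94,.35));row(bar(.5637,.145,.05,89.94,0.0));row(bar(.5637,.145,.012,89.94,0.0))
```

```text
t 30.85 p [0.5313 0.1103 0.2127] ydir [9.965e-01 8.350e-02 2.000e-04] zdir [ 0.0284 -0.3366 -0.9412] F [ 0.8  0.5 -4.5] M [0.16 0.02 0.  ] op 0.252 ff 98.30151200294495 q [ 0.16  0.08  1.92 -0.37  1.2   0.22]
heel [0.5219 0.2226 0.0662] along 6.2 lat 0.9 th 0.797 yaw 94.78
row [ 0.6  25.59  4.86] [-106.7   21.6   80.1]
row [-0.26 45.63  4.98] [-94.5  19.6 183.7]
row [-0.26 45.63  4.98] [-81.7  19.6 219.5]
```

Run:
```python
from h import *
row(bar(.5637,.165,.09,91,.35));row(bar(.5637,.156,.05,89.94,0.0));row(bar(.5637,.156,.016,89.94,0.0))
```

```text
row [ 0.47 25.59  3.79] [-92.9  25.9  75.1]
row [-0.26 45.63  4.98] [-84.2  20.5 180. ]
row [-0.26 45.63  4.98] [-72.7  20.5 212. ]
```

Emit:
send_rows(rows="0 9 1.3 -50 10 25 -1;0.3 18 2.5 -75 20 50 -1;0.4 26 3.8 -93 26 75 -1;0 36 4.4 -88 23 128 -1;-0.2 45.6 5 -84 20.5 180 -1;-0.2 45.6 5 -84 20.5 180 -1;-0.2 45.6 5 -84 20.5 180 -1")

```text
time: 31.72
eef_pos: [0.5646, -0.0275, 0.072]
tcp_rot: [0.69, 0.689, 0.158, -0.157]
contact_force: [-0.5, -0.1, -3.7]
opening: 0.251
finger_force: 99.0
```

Run:
```python
from h import *
st();heel()
row(bar(.5637,.156,.010,89.94,0.0));row(bar(.5637,.156,.006,89.94,0.0))
```

```text
t 31.73 p [ 0.5646 -0.0275  0.072 ] ydir [ 1.0e+00 -9.0e-04  1.5e-03] zdir [ 0.0017  0.4339 -0.901 ] F [-0.5 -0.1 -3.7] M [-0.81 -0.07 -0.02] op 0.251 ff 98.97501111030579 q [-0.4   0.33  1.94  0.47  1.1  -0.66]
heel [0.5648 0.1561 0.0495] along -63.8 lat 37.9 th 0.003 yaw 89.95
row [0.07 0.2  0.05] [-17.6  -1.2  36.1]
row [0.07 0.2  0.05] [-19.3  -1.2  39.7]
```

Emit:
send_rows(rows="0 0.1 0 -6 -1 12 -1;0 0.2 0 -12 -1 25 -1;0 0.2 0 -16 -1 33 -1;0 0.2 0 -18 -1 37 -1;0 0.2 0 -19 -1 39.5 -1;0 0.2 0 -19 -1 39.5 -1;0 0.2 0 -19 -1 39.5 -1")

```text
time: 32.6
eef_pos: [0.5621, -0.0266, 0.0267]
tcp_rot: [0.689, 0.688, 0.159, -0.16]
contact_force: [-0.9, -0.6, -2.2]
opening: 0.257
finger_force: 99.2
```

Run:
```python
from h import *
st();heel()
```

```text
t 32.6 p [ 0.5621 -0.0266  0.0267] ydir [ 1.     -0.001  -0.0016] zdir [-0.0009  0.4399 -0.8981] F [-0.9 -0.6 -2.2] M [-0.32  0.17  0.2 ] op 0.257 ff 99.17367696762085 q [-0.4   0.4   1.94  0.49  1.04 -0.7 ]
heel [0.5623 0.1571 0.0054] along -62.5 lat 35.5 th -0.003 yaw 89.94
```

Emit:
send_rows(rows="0 0 0 -0.2 0 0.4 -1;0 0 0 -0.2 0 0.4 0;0 0 0 -0.2 0 0.4 0;0 0 0 -0.2 0 0.4 0;0 0 0 0 0 -15 0;0 0 0 0 0 -60 0;0 0 0 0 0 -120 0;0 0 0 0 0 -120 0")

```text
time: 33.6
eef_pos: [0.5658, -0.0829, 0.1407]
tcp_rot: [0.69, 0.689, 0.161, -0.154]
contact_force: [0.5, -0.1, 0.8]
opening: 0.498
finger_force: 0.0
```

Run:
```python
from h import *
st()
N="grinder fulcrum_block pry_bar packing_plate tamper tasting_cup timer order_pad grounds_brush milk_jug".split()
t=ctrl.read_camera("top");look(t,N)
import pickle
o=pickle.load(open("t.pkl","rb"))["color"].astype(int)
d=np.abs(t["color"].astype(int)-o).max(2)
m=(d>40).astype(np.uint8)
n,l,s,c=cv2.connectedComponentsWithStats(m)
for x in s[1:]:
    if x[4]>8: print(x)
gg=t["color"][215:246,286:322,0]
for x in gg[::2]: print(*["%3d"%v for v in x])
s=ctrl.read_camera("scene");o=pickle.load(open("s.pkl","rb"))["color"].astype(int)
n,l,q,c=cv2.connectedComponentsWithStats((np.abs(s["color"].astype(int)-o).max(2)>40).astype(np.uint8))
print("scene diffs");[print(x) for x in q[1:] if x[4]>8]
```

```text
t 33.6 p [ 0.5658 -0.0829  0.1407] ydir [ 0.9999 -0.0038  0.0097] zdir [ 0.0104  0.4342 -0.9008] F [ 0.5 -0.1  0.8] M [-0.25 -0.01 -0.02] op 0.498 ff 0.0 q [-0.48  0.25  1.88  0.42  1.25 -0.67]
grinder 0.87 [0.5647 0.427  0.0866] px 241 235
fulcrum_block 0.87 [0.5198 0.2677 0.0205] px 311 254
pry_bar 0.7 [0.5678 0.0322 0.0191] px 408 235
pry_bar 0.23 [0.5637 0.428  0.0899] px 241 235
packing_plate 0.49 [0.5836 0.2868 0.0134] px 303 228
tamper 0.61 [0.4279 0.5602 0.024 ] px 189 293
timer 0.81 [0.6969 0.226  0.0237] px 328 181
timer 0.39 [0.5817 0.2895 0.0145] px 302 229
order_pad 0.86 [0.6887 0.0917 0.0145] px 383 185
grounds_brush 0.91 [0.4061 0.2969 0.0163] px 299 301
grounds_brush 0.28 [0.5645 0.4309 0.0853] px 240 235
milk_jug 0.9 [0.5049 0.6151 0.0422] px 165 261
milk_jug 0.53 [0.4061 0.2962 0.013 ] px 299 301
[531 193  30  25 479]
[166 195  19  13  51]
[198 194  32  64 305]
[560 197  25  52 192]
[284 198   7  59  97]
[ 461  198   66   66 2082]
[501 199   3   5   9]
[252 200   9  13  26]
[271 208   6   3  12]
[160 216   4  16  34]
[255 217   3  24  31]
[241 218   4  19  48]
[588 
[... 3371 characters left out ...]
 10  64]
[234 242   7   2   9]
[338 247  12  18  56]
[274 249   7   5  14]
[371 248   9   6  21]
[354 253   5   3  10]
[267 254  19  10  43]
[480 259  37  53 349]
[271 260  20  10  46]
[410 260  40  18 368]
[254 262   3  23  35]
[212 264   5   2   9]
[277 265  19  10  43]
[278 265  35  20 139]
[ 510  269   54   44 1078]
[189 271  13  18  21]
[457 273   5  10  26]
[222 275   4  22  36]
[503 277   6  10  16]
[291 280  22  11  38]
[461 283  16  22 141]
[204 291  20  29  35]
[454 297  17  54 695]
[564 297  15  25 139]
[497 308   2  11  11]
[ 469  313  112   74 2580]
[605 323  33  35 364]
[633 334   7  20  47]
[620 336  15  18  76]
[471 352   8   4  16]
[605 354  30  20 219]
[624 390  16  11  74]
```

The tail end of the plate has not moved (u≈317), the block and bystanders are where they were, the bar lies flat on the worktop and the gripper is clear. I hand in.

```bash
python3 -c "
from h import *
print(ctrl.sign_off())"
```

```text
the job is handed in; nothing more can be done
None
```

I handed the job in at about 34 s of the 72 s allowed: the grinder is let down onto the packing plate with its ridge against the front foot, the bar lies on the worktop, and the last camera check shows no movement of the block or of the other things it found (the tasting cup wasn't reported there).

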